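# Put the tin loaf away in the bread bin with the latched sliding hatch

### The job

Open the steel bread bin: its hatch is caught behind two small bumps, so raise the handle end over them first, then slide the hatch fully back and let it lie flat. Then put the long seeded tin loaf from the cooling rack into the bin through the opening, lowering it gently to the bin's floor so that it stands on its base. Leave the hatch open, because more loaves will follow, and leave the other breads and the bench scraper as they are.

Things in the scene. Friction and masses are not known exactly. Their poses are not given: they have to be found in the camera images.
- bin: Fixed steel bread bin, 180 mm wide (its x), 340 mm long (its y), rims 90 mm above the table; origin at the centre of its underside. The +y half is an open bay, the -y half is covered by a fixed deck. On each long rim, 20 mm from the +y end, stands a bump 10 mm high and 8 mm thick. The hatch covers the bay when closed and slides towards the bin's -y over the deck.
- bin_bay (a point): Point on the bin's inner floor (4 mm above the table), 85 mm from the bin's origin towards its +y: the middle of the opening that the fully open hatch leaves (about 150 mm along y, 156 mm between the rim flanges along x). Axes as the bin's.
- hatch_handle (a point): Centre of the hatch's handle: a black round bar 12 mm in diameter, its free length 80 mm between two posts, along the bin's x, 30 mm above the hatch plate (134 mm above the table when closed). The plate is 3 mm thick, 184 mm by 166 mm, 0.45 kg, hinged along its other edge 146 mm behind the bar and 35 mm lower. Axes as the bin's when the hatch lies flat.
- hatch_slide (a joint): Travel of the hatch towards the bin's -y, m: 0 to 0.004 at the start (closed), 0.155 at the rear stop (fully open), -0.008 at the front stop. About 2 N of friction. With the hatch flat, nibs under its front corners meet the bumps at about 0.006; past about 0.022 they are clear behind the bumps and the hatch can lie flat again.
- hatch_lift (a joint): Angle of the hatch plate about its rear hinge, rad: 0 flat, growing as the handle end rises, 0.25 at most; it falls back by its weight. The nibs clear the bumps above about 0.065 (handle bar raised about 10 mm); 0.13 (bar raised about 19 mm) is comfortable.
- loaf_mid (a point): Centre of the tin loaf, 33 mm above its flat base: dark brown loaf with a rounded, seeded top, 60 mm wide (its x), 110 mm long (its y), 66 mm high, 0.2 to 0.45 kg. Its z points up through the top. It stands on the rack, 20 mm above the table.
- loaf: The same tin loaf; origin at the centre of its base.
- boule_mid (a point): Centre of the round loaf on the rack (92 mm in diameter, 55 mm high, loose), a bystander.
- bun_mid (a point): Centre of the small round bun on the rack (72 mm in diameter, 42 mm high, loose), a bystander.
- rack: Fixed wire cooling rack, 250 mm (its x) by 370 mm (its y), top 20 mm above the table; origin at the centre of its underside. The three breads stand on it in any order.
- scraper: Loose bench scraper lying flat on the table, wooden grip 150 mm long and 18 mm thick (origin under the grip's middle), steel blade 95 mm towards its +x. A bystander.
Mind the look-alikes: they are no part of the job. What is shaped like the loaf but green is not meant.

How it is judged:
By the outcome, as a careful person would: the job done as asked, in the order asked, and still so for the second after the job is handed in, with the robot touching nothing.
It also fails if it takes over 54 s, if anything falls off the work surface, if the arm or the gripper's body presses on something with over 40 N, if the wrist force passes 120 N, or if a joint passes its speed limit or range.

### The arm

A 6-joint arm with a two-finger parallel gripper is mounted at the origin on the work surface. World frame = base frame: x ahead of the robot, y to its left, z up, the work surface at z = 0. Lengths are in m, angles in rad, forces in N, time in s.
With the tool pointing down it reaches from about 0.35 to 0.925 m from the base axis. Payload 6.4 kg.
Tool frame: the origin (TCP) lies midway between the tips of the shut fingers; the grasp point (between the pads) lies bot.tcp_to_grasp behind it (bot.tcp_to_grasp is the distance from the TCP to the grasp point, in m); z points along the fingers, x is the direction in which the jaws open and shut, and the axes are right-handed (so a half turn about z gives the same grasp; the last joint's range is limited). The gripper opens to 94 mm and grips with 3 to 60 N. Pads are 16 mm wide; open, the fingers measure 119 mm over their backs; the gripper's body (75 mm by 177 mm) begins 78 mm behind the grasp point.
Start: joints at [1.113, 0.245, 1.558, -0, 1.339, -0.174], TCP at [0.182, 0.624, 0.205] pointing down, gripper open.
Joint ranges: [-3.13, 3.13], [-1.02, 2.26], [0.13, 2.54], [-0.95, 4.09], [0.21, 2.88], [-2.74, 2.74]. Speed limits (rad/s): [2.57, 2.57, 3.14, 3.14, 3.14, 3.14].

### API

Orientations are given as a unit quaternion [x, y, z, w].
In Python, from bench import bot, camera, job gives the robot as it stands.
- The arm moves only by the shell command python3 -m handwheel 'ROWS' [OPENING] [FORCE]. ROWS is JSON, a list of rows, each an object with "dp": the shift along the tool's x, y, z in cm, a list of three; "angular": the turn, a rotation vector about the tool's x, y, z in degrees, a list of three. A call has 1 to 12 rows; each row is the pose to reach, as a shift and turn from the pose commanded when the call began, along the tool's axes at that moment; what a row does not reach only later rows make up. A row lasts 1/8 s, in which the tool goes at most 62.5 mm and 10.7 degrees, less where a joint would pass 70% of its speed; a pose out of reach is approached as far as the arm can. A call with a gripper value outside its range is refused whole. OPENING is the finger opening in cm, from 0 to 9.4, set as the call begins (- or left out, the last holds). The fingers move at their own pace and stop on an object; FORCE is the grip in N (left out, the last holds). Time passes only in rows, so rows that repeat a pose let the fingers close. It gives the time, the measured TCP pose, the force and the opening at its end, in the units of the state.
- bot.sense(): the state, without advancing time (a new reading comes with each control period).
- camera(name): name is "side" or "top"; returns a dict with "image" (420x560x3 uint8, blue, green, red), "z_map" (420x560 float32, m along the optical axis (not along the pixel's ray), 0 where there is no reading), "fx", "fy", "cx", "cy" (pixels), "k1" (the pictures are not rectified: a ray, as slopes to the right and down, at radius r is drawn at 1 + k1 r^2 times it, then the intrinsics apply), "position" and "attitude" of the camera in the world. Camera axes: x right, y down, z forward; pixel columns grow to the right and rows downward; lengths in m; the calibration is good to about 2 mm. A picture is of the moment at which its call begins.
- job.hand_in(): hands the job in, once; it reports no verdict.
The state is a dict: "time": time; "qpos": joint angles; "qd": joint speeds; "effort": joint torques, N m; "tcp_pos": TCP position; "tcp_rot": TCP orientation; "force": force on the tool from outside, world axes, zero at the start; "wrist_torque": the same for the moment, N m; "gripper_width": opening from 0.0 (shut) to 1.0 (fully open).
Only numpy, scipy, OpenCV 4.12 (cv2) and the standard library are available. Lean on these libraries where they do the work, as an engineer would, in place of code of your own. Each camera call takes 0.05 s, during which the arm holds its last target. There are 200 camera calls.

## Working session

There is one attempt and no reset: what is moved stays moved. The work goes in short steps, Python scripts to look and compute and a shell command to move; the robot and the scene stay as the last step left them, time stands still between calls to the robot, and variables do not carry over. Pictures are saved under pics/ and viewed, about 8 in all and at most 12, crops included, and the job is handed in when it is done.

```bash
mkdir -p pics; ls
cat > h.py <<'E'
import numpy as np, cv2
from scipy.spatial.transform import Rotation as R
from bench import bot, camera, job
def shot(n,f=None):
    c=camera(n)
    if f: cv2.imwrite('pics/'+f,c['image'])
    K=np.array([[c['fx'],0,c['cx']],[0,c['fy'],c['cy']],[0,0,1.]])
    v,u=np.mgrid[0:420,0:560]
    p=cv2.undistortPoints(np.stack([u,v],-1).reshape(-1,1,2).astype(float),K,np.array([c['k1'],0,0,0,0])).reshape(420,560,2)
    a=np.array(c['attitude']); M=R.from_quat(a).as_matrix() if a.size==4 else a.reshape(3,3)
    rays=np.dstack([p,np.ones((420,560))])@M.T
    c['P']=rays*c['z_map'][...,None]+np.array(c['position']); c['rays']=rays
    c['K']=K;c['M']=M
    return c
def onplane(c,u,v,z):
    r=c['rays'][v,u];o=np.array(c['position']);return o+r*(z-o[2])/r[2]
E
python3 - <<'E'
from h import *
np.set_printoptions(precision=4,suppress=True)
for n in('top','side'):
    c=shot(n,n+'1.png');np.savez(n+'1.npz',P=c['P'],rays=c['rays'],o=c['position'],img=c['image']);print(n,c['position'],c['attitude'],c['k1'],c['fx'])
print(bot.sense(),bot.tcp_to_grasp)
E
```

```text
pics
top [0.5207 0.1241 0.9598] [-0.704   0.709  -0.0215  0.035 ] -0.02820331535425261 427.7915470818229
side [ 0.253  -0.5554  0.7778] [ 0.8935 -0.1893  0.0929 -0.3965] -0.07830350428270838 462.0154901629179
{'time': 0.1, 'qpos': array([ 1.1129,  0.2457,  1.5589, -0.    ,  1.3387, -0.1741]), 'qd': array([-0.0013, -0.0009, -0.0041,  0.0006, -0.0027,  0.0007]), 'effort': array([  0.0011, -41.6916, -31.5525,   0.0686,   0.0309,  -0.0001]), 'tcp_pos': array([0.1818, 0.6235, 0.2045]), 'tcp_rot': array([ 0.8   ,  0.6   , -0.0008,  0.0004]), 'force': array([ 0.2289, -0.0153,  0.3865]), 'wrist_torque': array([ 0.011 , -0.0504,  0.0012]), 'gripper_width': 1.0050010294050662} 0.0188
```

View pics/top1.png

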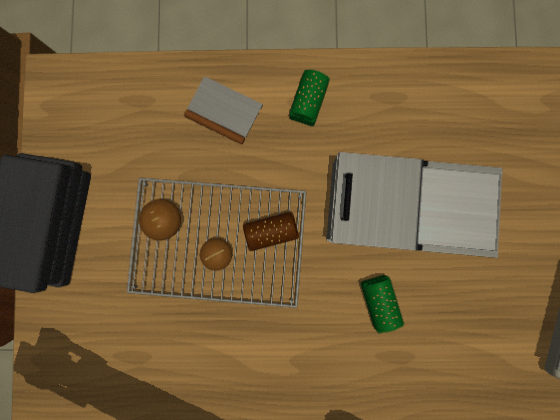

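View pics/side1.png

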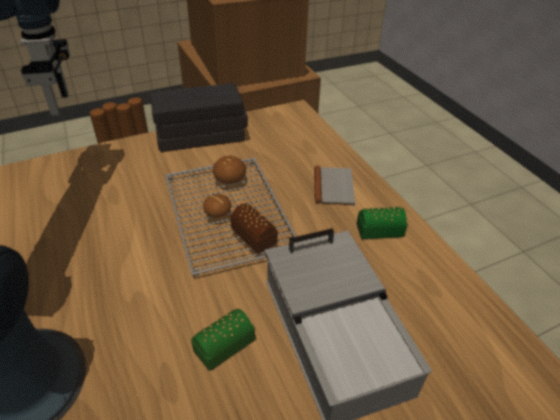

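Top view: the brown seeded loaf is at (271,231). The look-alikes are green tins at (310,97) and (382,303), plus the boule at (160,219) and the bun at (216,253). I choose the brown one. The handle is at (346,197) and the scraper at (222,110).

Run:
```python
from h import *
np.set_printoptions(precision=4,suppress=True)
d=np.load('top1.npz');P=d['P'];img=d['img']
def box(m,n):
    pts=P[m]; 
    r=cv2.minAreaRect((pts[:,:2]*1000).astype(np.float32));print(n,len(pts),r,'zmax',np.percentile(pts[:,2],[5,50,98]), 'cen',pts.mean(0))
Z=P[...,2];v,u=np.mgrid[0:420,0:560]
w=lambda a,b,c,e:(u>a)&(u<b)&(v>c)&(v<e)
k=np.ones((3,3),np.uint8)
def op(m): return cv2.morphologyEx(m.astype(np.uint8),cv2.MORPH_OPEN,k)>0
box(op(w(235,305,203,258)&(Z>.035)),'loaf')
box(op(w(235,305,203,258)&(Z>.07)),'loaftop')
box(w(336,358,165,228)&(Z>.115),'handle')
box(op(w(315,515,140,265)&(Z>.08)),'bin')
box(op(w(315,425,140,265)&(Z>.095)),'hatch')
box(w(315,350,140,265)&(Z>.08),'front')
box(op(w(130,190,190,245)&(Z>.03)),'boule');box(op(w(195,236,233,275)&(Z>.03)),'bun')
for q in[(300,150,455,260,'b'),(235,150,375,250,'a')]:
    pass
c=img[140:265,235:435];cv2.imwrite('pics/crop1.png',cv2.resize(c,None,fx=4,fy=4,interpolation=cv2.INTER_CUBIC))
s=bot.sense();M=R.from_quat(s['tcp_rot']).as_matrix();print(M)
```

```text
loaf 1492 ((526.2443237304688, 164.912841796875), (59.98044967651367, 110.00785827636719), 14.517396926879883) zmax [0.0627 0.0813 0.0883] cen [0.5259 0.1638 0.0829]
loaftop 1255 ((526.361328125, 165.0480194091797), (53.28547668457031, 106.04767608642578), 13.645764350891113) zmax [0.0728 0.0824 0.0884] cen [0.5262 0.1643 0.0849]
handle 309 ((559.0650024414062, 43.20002746582031), (64.30801391601562, 166.9980010986328), 46.42250061035156) zmax [0.1333 0.1385 0.1423] cen [0.5906 0.0143 0.1485]
bin 15118 ((581.3370361328125, -94.02191162109375), (421.8010559082031, 184.51651000976562), 84.24613952636719) zmax [0.0841 0.1013 0.1361] cen [ 0.5762 -0.1306  0.0994]
hatch 7864 ((589.18896484375, -16.003631591796875), (265.3302307128906, 184.37062072753906), 84.3697738647461) zmax [0.1014 0.1039 0.1388] cen [ 0.584  -0.0523  0.108 ]
front 1527 ((593.0923461914062, 63.601924896240234), (117.97331237792969, 183.79994201660156), 88.85025787353516) zmax [0.0875 0.1039 0.1412] cen [0.5838 0.0226 0.1175]
boule 1400 ((552.9759521484375, 286.7702331542969), (85.890869140625, 325.1551513671875), 0.2463519126176834) zmax [0.0475 0.0653 0.076 ] cen [0.552  0.399  0.0643]
bun 829 ((481.5693054199219, 219.41244506835938), (67.28520202636719, 194.89492797851562), 3.2844409942626953) zmax [0.0416 0.054  0.0632] cen [0.4786 0.2806 0.0588]
[[ 0.28    0.96   -0.0007]
 [ 0.96   -0.28   -0.0015]
 [-0.0017 -0.0003 -1.    ]]
```

View pics/crop1.png

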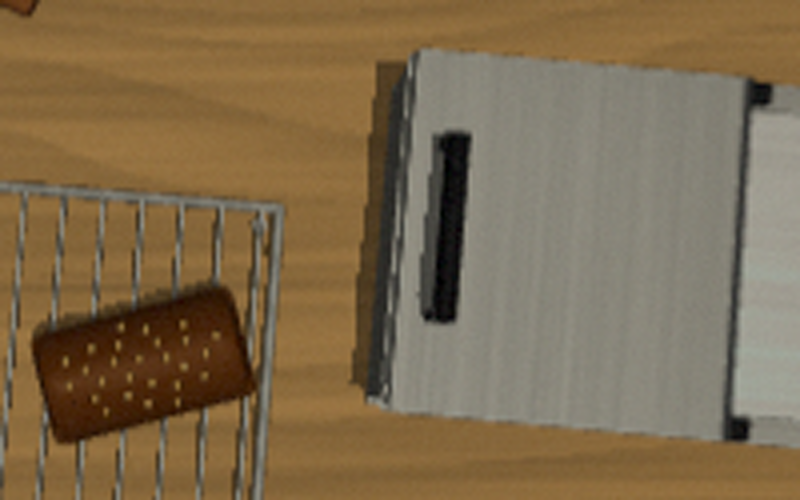

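Run:
```python
from h import *
np.set_printoptions(precision=4,suppress=True)
d=np.load('top1.npz');P=d['P'];rays=d['rays'];o=d['o']
Z=P[...,2];v,u=np.mgrid[0:420,0:560]
w=lambda a,b,c,e:(u>a)&(u<b)&(v>c)&(v<e)
img=d['img']
ok=lambda lo,hi:(Z>lo)&(Z<hi)
m=w(320,425,140,265)&ok(.097,.110)
pts=P[m][:,:2]*1000; r=cv2.minAreaRect(pts.astype(np.float32));print('plate',r)
m=w(330,510,140,265)&ok(.080,.110)
pts=P[m][:,:2]*1000; print('binall',cv2.minAreaRect(pts.astype(np.float32)))
m=w(336,358,165,228)&ok(.125,.15)
pts=P[m]; print('bar',len(pts),cv2.minAreaRect((pts[:,:2]*1000).astype(np.float32)),pts.mean(0))
for a in[(349,174),(345,220)]:
    r_=rays[a[1],a[0]];print(o+r_*(.140-o[2])/r_[2])
```

```text
plate ((585.014404296875, -57.91404724121094), (181.16383361816406, 184.41580200195312), 84.34657287597656)
binall ((577.2857666015625, -134.22747802734375), (340.9827575683594, 184.51651000976562), 84.24613952636719)
bar 300 ((591.88232421875, 12.059925079345703), (12.15495777130127, 91.6724624633789), 84.30204772949219) [0.5914 0.0128 0.1382]
[0.6334 0.0091 0.14  ]
[0.5449 0.0184 0.14  ]
```

```bash
T='[-47.2,56.4,0]'; python3 -m handwheel '[{"dp":[-4,4.8,0],"angular":[0,0,-1]},{"dp":[-9,10.8,0],"angular":[0,0,-3]},{"dp":[-13,15.5,0],"angular":[0,0,-5]},{"dp":[-17,20.3,0],"angular":[0,0,-7]},{"dp":[-21,25.1,0],"angular":[0,0,-8]},{"dp":[-25,29.9,0],"angular":[0,0,-9]},{"dp":[-29,34.7,0],"angular":[0,0,-10]},{"dp":[-33,39.4,0],"angular":[0,0,-10.6]},{"dp":[-37,44.2,0],"angular":[0,0,-10.6]},{"dp":[-41,49,0],"angular":[0,0,-10.6]},{"dp":[-45,53.8,0],"angular":[0,0,-10.6]},{"dp":[-47.2,56.4,0],"angular":[0,0,-10.6]}]' 6 20
python3 -m handwheel '[{"dp":[0,0,0],"angular":[0,0,0]}]'
python3 - <<'E'
from h import *
c=shot('side','s2.png');i=c['image'][170:320,220:420];cv2.imwrite('pics/s2c.png',cv2.resize(i,None,fx=4,fy=4))
print(bot.sense()['tcp_pos'],R.from_quat(bot.sense()['tcp_rot']).as_matrix())
E
```

```text
time: 1.6
tcp_pos: [0.592, 0.0107, 0.205]
tcp_rot: [0.742, 0.671, -0.0, -0.0]
force: [-0.9, 0.1, 0.1]
gripper_width: 0.634
time: 1.72
tcp_pos: [0.5921, 0.0104, 0.2047]
tcp_rot: [0.743, 0.67, -0.0, -0.0]
force: [-0.1, 0.3, 0.2]
gripper_width: 0.641
[0.59121168 0.01211104 0.20473492] [[ 1.00872872e-01  9.94898304e-01 -1.42406581e-03]
 [ 9.94899220e-01 -1.00872105e-01  6.00700890e-04]
 [ 4.53987781e-04 -1.47739639e-03 -9.99998806e-01]]
```

View pics/s2c.png

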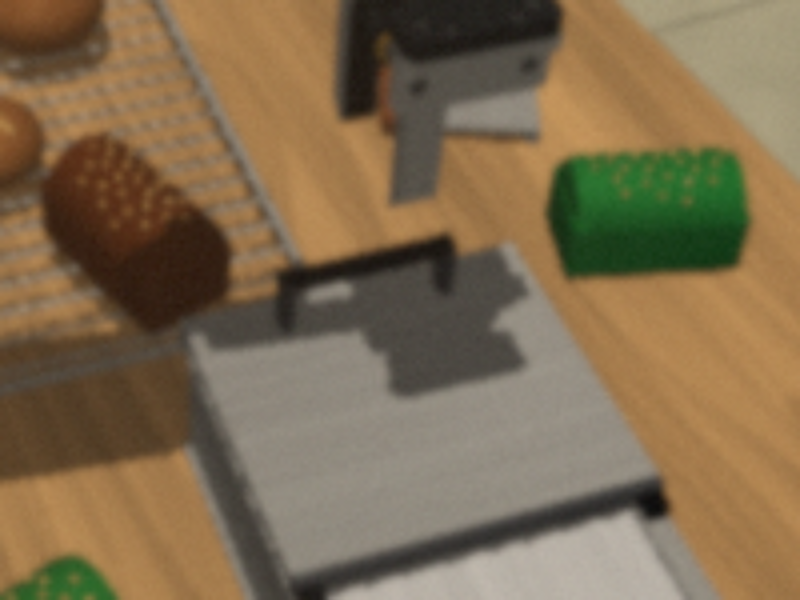

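The crop shows the gripper above and behind the handle bar (crop 290–450, 240–270). The brown loaf is at (140,230), and a green look-alike at (650,215) stays well clear. I'll descend and grip the bar.

```bash
python3 -m handwheel '[{"dp":[0,0,3],"angular":[0,0,0]},{"dp":[0,0,6],"angular":[0,0,0]},{"dp":[0,0,8],"angular":[0,0,0]},{"dp":[0,0,8.7],"angular":[0,0,0]},{"dp":[0,0,8.7],"angular":[0,0,0]}]' 6 20
python3 -m handwheel '[{"dp":[0,0,0],"angular":[0,0,0]},{"dp":[0,0,0],"angular":[0,0,0]},{"dp":[0,0,0],"angular":[0,0,0]},{"dp":[0,0,0],"angular":[0,0,0]},{"dp":[0,0,0],"angular":[0,0,0]}]' 0 15
```

```text
time: 2.4
tcp_pos: [0.5913, 0.0134, 0.1187]
tcp_rot: [0.741, 0.672, 0.0, 0.0]
force: [0.2, 0.4, -0.4]
gripper_width: 0.636
time: 3.02
tcp_pos: [0.5913, 0.0129, 0.1185]
tcp_rot: [0.741, 0.671, -0.0, 0.0]
force: [-0.3, -0.9, -0.6]
gripper_width: 0.144
```

```bash
python3 -m handwheel '[{"dp":[-0.15,0,-0.5],"angular":[0,0,0]},{"dp":[-0.3,0,-1.0],"angular":[0,0,0]},{"dp":[-0.45,0,-1.5],"angular":[0,0,0]},{"dp":[-0.6,0,-2.0],"angular":[0,0,0]},{"dp":[-0.6,0,-2.0],"angular":[0,0,0]},{"dp":[-1.2,0,-2.0],"angular":[0,0,0]},{"dp":[-2.0,0,-2.0],"angular":[0,0,0]},{"dp":[-3.0,0,-2.0],"angular":[0,0,0]},{"dp":[-4.0,0,-2.0],"angular":[0,0,0]},{"dp":[-4.6,0,-2.0],"angular":[0,0,0]},{"dp":[-4.6,0,-2.0],"angular":[0,0,0]}]'
python3 - <<'E'
from h import *
c=shot('side','s3.png');i=c['image'][170:320,220:420];cv2.imwrite('pics/s3c.png',cv2.resize(i,None,fx=3,fy=3))
E
```

```text
time: 4.4
tcp_pos: [0.5865, -0.0342, 0.1382]
tcp_rot: [0.741, 0.671, -0.001, 0.001]
force: [-0.5, -2.2, -4.6]
gripper_width: 0.121
```

View pics/s3c.png

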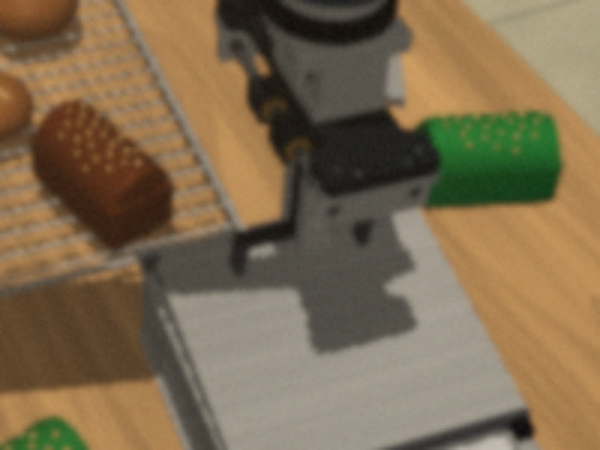

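The crop shows the bar held and the hatch raised and moved back (bar at about (270,235)). I'll lower it behind the bumps and slide on.

```bash
python3 -m handwheel '[{"dp":[0.3,0,1.0],"angular":[0,0,0]},{"dp":[0.5,0,1.7],"angular":[0,0,0]},{"dp":[0.6,0,2.0],"angular":[0,0,0]},{"dp":[0,0,2.0],"angular":[0,0,0]},{"dp":[-1.5,0,2.0],"angular":[0,0,0]},{"dp":[-3.2,0,2.0],"angular":[0,0,0]},{"dp":[-5,0,2.0],"angular":[0,0,0]},{"dp":[-6.8,0,2.0],"angular":[0,0,0]},{"dp":[-8.6,0,2.0],"angular":[0,0,0]},{"dp":[-9.8,0,2.0],"angular":[0,0,0]},{"dp":[-10.4,0,2.0],"angular":[0,0,0]},{"dp":[-10.6,0,2.0],"angular":[0,0,0]}]'
python3 -m handwheel '[{"dp":[-0.2,0,0],"angular":[0,0,0]},{"dp":[-0.4,0,0],"angular":[0,0,0]},{"dp":[-0.4,0,0],"angular":[0,0,0]}]'
```

```text
time: 5.95
tcp_pos: [0.5766, -0.1389, 0.1194]
tcp_rot: [0.741, 0.671, 0.0, 0.0]
force: [-3.0, 3.3, 4.8]
gripper_width: 0.121
time: 6.32
tcp_pos: [0.5765, -0.1394, 0.1193]
tcp_rot: [0.741, 0.671, 0.003, -0.002]
force: [-1.9, 11.3, 7.1]
gripper_width: 0.123
```

Force at the rear stop is about 11 N, so the hatch is fully back. I'll release, go up and move over the loaf.

```bash
python3 -m handwheel '[{"dp":[0.3,0,0],"angular":[0,0,0]},{"dp":[0.3,0,0],"angular":[0,0,0]},{"dp":[0.3,0,0],"angular":[0,0,0]},{"dp":[0.3,0,-4],"angular":[0,0,0]},{"dp":[0.3,0,-8.5],"angular":[0,0,0]},{"dp":[0.3,0,-8.5],"angular":[0,0,0]}]' 5
python3 -m handwheel '[{"dp":[3,-1,0],"angular":[0,0,7]},{"dp":[7,-2,0],"angular":[0,0,16]},{"dp":[11,-3,0],"angular":[0,0,25]},{"dp":[15,-4,0],"angular":[0,0,34]},{"dp":[19,-5,0],"angular":[0,0,43]},{"dp":[23,-6,0],"angular":[0,0,52]},{"dp":[27,-7,0],"angular":[0,0,61]},{"dp":[29.5,-8.1,0],"angular":[0,0,69.8]},{"dp":[29.5,-8.1,0],"angular":[0,0,69.8]},{"dp":[29.5,-8.1,0],"angular":[0,0,69.8]}]' 9.2
python3 - <<'E'
from h import *
np.set_printoptions(precision=4,suppress=True)
c=shot('side','s4.png');t=shot('top','t4.png');cv2.imwrite('pics/b4.png',np.vstack([cv2.resize(c['image'][130:400,150:450],None,fx=1,fy=1),np.zeros((0,300,3),np.uint8)]) if 0 else np.hstack([c['image'][130:420,130:450],t['image'][130:420,220:520]]))
print(bot.sense()['tcp_pos'],R.from_quat(bot.sense()['tcp_rot']).as_matrix())
P=t['P'];Z=P[...,2];v,u=np.mgrid[0:420,0:560]
m=(u>400)&(u<520)&(v>140)&(v<270)&(Z>.097)&(Z<.11);print(cv2.minAreaRect((P[m][:,:2]*1000).astype(np.float32)),np.percentile(Z[m],[2,50,98]))
m=(u>395)&(u<450)&(v>140)&(v<270)&(Z>.125)&(Z<.15);print(P[m].mean(0))
P=c['P'];Z=P[...,2];m=(c['image'][...,2]>0)&(Z>.07)&(P[...,0]>.47)&(P[...,0]<.58)&(P[...,1]>.1)&(P[...,1]<.23)&(Z<.089);print(P[m].mean(0),m.sum())
E
```

```text
time: 7.08
tcp_pos: [0.5786, -0.1407, 0.2081]
tcp_rot: [0.741, 0.671, 0.002, 0.004]
force: [-0.3, -0.4, -0.6]
gripper_width: 0.533
time: 8.32
tcp_pos: [0.5246, 0.1615, 0.2026]
tcp_rot: [0.992, 0.127, -0.001, 0.0]
force: [0.4, 0.2, 0.3]
gripper_width: 0.977
[0.5249 0.1612 0.203 ] [[ 0.9681  0.2507 -0.0005]
 [ 0.2507 -0.9681 -0.0003]
 [-0.0006  0.0002 -1.    ]]
((569.3021240234375, -208.34307861328125), (180.4612274169922, 184.2211456298828), 83.76736450195312) [0.1006 0.1037 0.1068]
[ 0.5754 -0.138   0.1379]
[0.5197 0.1542 0.0801] 743
```

View pics/b4.png

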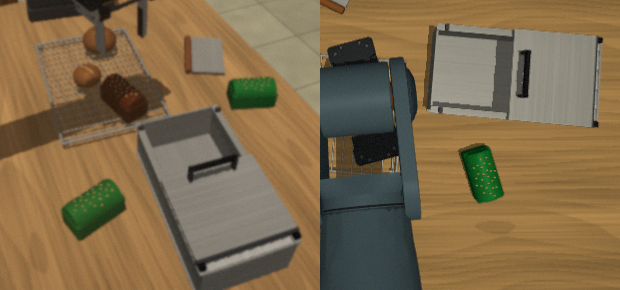

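The hatch lies flat and fully back, with the bay open (side-crop (190,140), top-crop (465,70)). The loaf is untouched below the gripper. I'll descend, grasp and lift a little.

```bash
python3 -m handwheel '[{"dp":[0.2,-0.3,2],"angular":[0,0,0]},{"dp":[0.2,-0.3,5],"angular":[0,0,0]},{"dp":[0.2,-0.3,8],"angular":[0,0,0]},{"dp":[0.2,-0.3,11],"angular":[0,0,0]},{"dp":[0.2,-0.3,14],"angular":[0,0,0]},{"dp":[0.2,-0.3,16],"angular":[0,0,0]},{"dp":[0.2,-0.3,16.6],"angular":[0,0,0]},{"dp":[0.2,-0.3,16.6],"angular":[0,0,0]}]' 9.4
python3 -m handwheel '[{"dp":[0,0,0],"angular":[0,0,0]},{"dp":[0,0,0],"angular":[0,0,0]},{"dp":[0,0,0],"angular":[0,0,0]},{"dp":[0,0,0],"angular":[0,0,0]},{"dp":[0,0,0],"angular":[0,0,0]}]' 0 25
python3 -m handwheel '[{"dp":[0,0,-0.5],"angular":[0,0,0]},{"dp":[0,0,-1.5],"angular":[0,0,0]},{"dp":[0,0,-3],"angular":[0,0,0]},{"dp":[0,0,-3],"angular":[0,0,0]},{"dp":[0,0,-3],"angular":[0,0,0]}]'
```

```text
time: 9.43
tcp_pos: [0.5256, 0.1654, 0.0369]
tcp_rot: [0.992, 0.126, -0.0, -0.0]
force: [-0.1, 0.5, -0.1]
gripper_width: 0.995
time: 10.05
tcp_pos: [0.5259, 0.1657, 0.0378]
tcp_rot: [0.992, 0.127, -0.0, 0.0]
force: [-1.4, 0.4, 3.2]
gripper_width: 0.639
time: 10.68
tcp_pos: [0.5258, 0.1656, 0.0676]
tcp_rot: [0.992, 0.127, 0.0, 0.0]
force: [-0.1, -0.3, -2.4]
gripper_width: 0.636
```

```bash
python3 -m handwheel '[{"dp":[0,0,-3],"angular":[0,0,0]},{"dp":[0,0,-7],"angular":[0,0,0]},{"dp":[0,0,-11],"angular":[0,0,0]},{"dp":[0.1,2,-12],"angular":[0,0,3]},{"dp":[0.2,5,-12],"angular":[0,0,6]},{"dp":[0.2,9,-12],"angular":[0,0,9]},{"dp":[0.3,13,-12],"angular":[0,0,12]},{"dp":[0.3,17,-12],"angular":[0,0,16]},{"dp":[0.4,20.5,-12],"angular":[0,0,19]},{"dp":[0.4,22.3,-12],"angular":[0,0,20.2]},{"dp":[0.4,22.3,-12],"angular":[0,0,20.2]},{"dp":[0.4,22.3,-12],"angular":[0,0,20.2]}]'
python3 - <<'E'
from h import *
np.set_printoptions(precision=4,suppress=True)
c=shot('side','s5.png');i=c['image'][130:400,200:460];cv2.imwrite('pics/s5c.png',cv2.resize(i,None,fx=2,fy=2))
print(bot.sense()['tcp_pos'],R.from_quat(bot.sense()['tcp_rot']).as_matrix())
E
```

```text
time: 12.18
tcp_pos: [0.5852, -0.0483, 0.1869]
tcp_rot: [0.999, -0.049, -0.001, -0.0]
force: [0.5, 0.4, -2.7]
gripper_width: 0.641
[ 0.5853 -0.0481  0.1871] [[ 0.9952 -0.0974 -0.0007]
 [-0.0974 -0.9952  0.0005]
 [-0.0008 -0.0004 -1.    ]]
```

View pics/s5c.png

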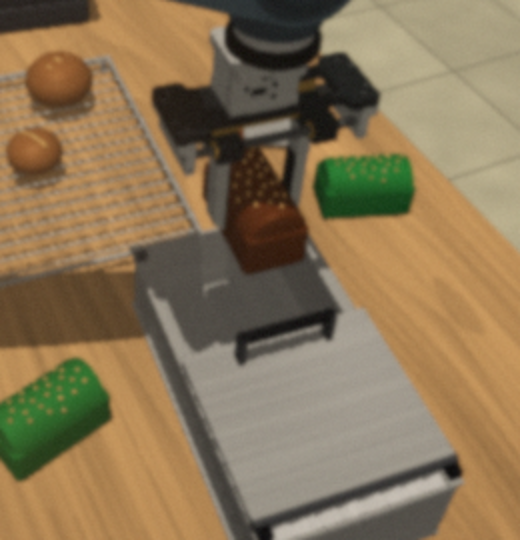

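The loaf is held level over the bay (crop (265,220)), in front of the open hatch's bar (285,330). I'll lower it, slowly at the end.

```bash
python3 -m handwheel '[{"dp":[0,0,2],"angular":[0,0,0]},{"dp":[0,0,4.5],"angular":[0,0,0]},{"dp":[0,0,7],"angular":[0,0,0]},{"dp":[0,0,9.5],"angular":[0,0,0]},{"dp":[0,0,12],"angular":[0,0,0]},{"dp":[0,0,14],"angular":[0,0,0]},{"dp":[0,0,15.2],"angular":[0,0,0]},{"dp":[0,0,15.8],"angular":[0,0,0]},{"dp":[0,0,15.8],"angular":[0,0,0]},{"dp":[0,0,15.8],"angular":[0,0,0]}]'
python3 -m handwheel '[{"dp":[0,0,0.2],"angular":[0,0,0]},{"dp":[0,0,0.4],"angular":[0,0,0]},{"dp":[0,0,0.6],"angular":[0,0,0]},{"dp":[0,0,0.7],"angular":[0,0,0]},{"dp":[0,0,0.7],"angular":[0,0,0]}]'
```

```text
time: 13.48
tcp_pos: [0.5865, -0.0494, 0.0304]
tcp_rot: [0.999, -0.049, 0.001, 0.0]
force: [0.3, 0.2, -3.1]
gripper_width: 0.637
time: 14.1
tcp_pos: [0.5856, -0.0492, 0.0223]
tcp_rot: [0.999, -0.049, -0.0, -0.0]
force: [0.1, -0.4, -2.4]
gripper_width: 0.641
```

```bash
python3 -m handwheel '[{"dp":[0,0,0.1],"angular":[0,0,0]},{"dp":[0,0,0.1],"angular":[0,0,0]},{"dp":[0,0,0.1],"angular":[0,0,0]}]'
```

```text
time: 14.48
tcp_pos: [0.5859, -0.0492, 0.0218]
tcp_rot: [0.999, -0.049, 0.0, 0.0]
force: [-1.0, -0.1, 0.8]
gripper_width: 0.635
```

```bash
python3 -m handwheel '[{"dp":[0,0,0.1],"angular":[0,0,0]},{"dp":[0,0,0.1],"angular":[0,0,0]}]'; python3 -m handwheel '[{"dp":[0,0,0],"angular":[0,0,0]},{"dp":[0,0,0],"angular":[0,0,0]},{"dp":[0,0,0],"angular":[0,0,0]}]' 7.8
python3 -m handwheel '[{"dp":[0,0,-1],"angular":[0,0,0]},{"dp":[0,0,-3],"angular":[0,0,0]},{"dp":[0,0,-6],"angular":[0,0,0]},{"dp":[0,0,-10],"angular":[0,0,0]},{"dp":[0,0,-15],"angular":[0,0,0]},{"dp":[0,0,-20],"angular":[0,0,0]},{"dp":[0,-5,-20],"angular":[0,0,0]},{"dp":[0,-10,-20],"angular":[0,0,0]},{"dp":[0,-16,-20],"angular":[0,0,0]},{"dp":[0,-22,-20],"angular":[0,0,0]},{"dp":[0,-22,-20],"angular":[0,0,0]}]'
python3 - <<'E'
from h import *
np.set_printoptions(precision=4,suppress=True)
c=shot('side','s6.png');t=shot('top','t6.png');cv2.imwrite('pics/b6.png',np.hstack([c['image'][130:420,60:450],t['image'][130:420,140:520]]))
P=t['P'];Z=P[...,2];v,u=np.mgrid[0:420,0:560];b=t['image'].astype(int)
m=(u>320)&(u<425)&(v>140)&(v<270)&(Z>.03)&(b[...,2]>b[...,0]+15)&(Z<.085);print(m.sum(),cv2.minAreaRect((P[m][:,:2]*1000).astype(np.float32)),np.percentile(Z[m],[5,50,98]))
m=(u>395)&(u<450)&(v>140)&(v<270)&(Z>.125)&(Z<.15);print(P[m].mean(0))
E
```

```text
time: 14.72
tcp_pos: [0.5859, -0.0492, 0.0218]
tcp_rot: [0.999, -0.049, -0.0, 0.0]
force: [-5.5, 0.5, 7.9]
gripper_width: 0.638
time: 15.1
tcp_pos: [0.5858, -0.0492, 0.0203]
tcp_rot: [0.999, -0.049, 0.0, 0.0]
force: [-0.7, 0.4, -0.7]
gripper_width: 0.827
time: 16.48
tcp_pos: [0.6073, 0.1734, 0.2222]
tcp_rot: [0.999, -0.047, 0.001, -0.0]
force: [-0.1, -0.3, 0.0]
gripper_width: 0.834
1484 ((587.7784423828125, -35.335426330566406), (139.28916931152344, 171.64039611816406), 85.0209732055664) [0.0451 0.0647 0.0721]
[ 0.5755 -0.138   0.1379]
```

View pics/b6.png

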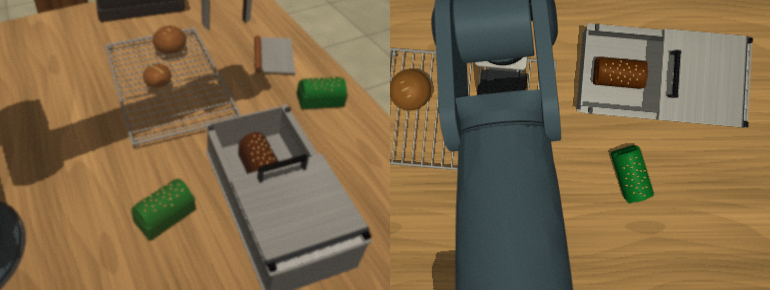

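Final view: the loaf stands in the bay (top crop (620,72)), the hatch is flat and back, the other breads and the scraper are where they were, and the arm is clear.

```bash
python3 -c "
from bench import job
print(job.hand_in())"
```

```text
the job is handed in; nothing more can be done
None
```

The hatch is open and the brown seeded tin loaf is standing in the bread bin. I handed the job in after about 16.5 s of the 54 s allowed.

- **Hatch:** I gripped the bar, raised it about 20 mm over the bumps, and lowered it once it was behind them. I then slid it until it met the rear stop, felt as about 11 N of resistance. At the last look it lay flat, with the plate top at about 0.104 m.
- **Loaf:** I lifted it from the rack, aligned it with the bin and lowered it until light contact, at most about 8 N. I then released it. Its top now measures about 0.07–0.072 m, which matches standing on the 4 mm floor.
- **Bystanders:** The boule, bun, scraper and green look-alikes look unmoved in the last pictures. The arm ended clear of everything, at about 0.22 m height.

Two checks were weaker than I wanted:
- **Hatch travel:** The camera gives 151–152 mm and the arm's own reading at the stop gives 153 mm. With the unknown 0–4 mm start, both fit fully open (155 mm) to within a few mm, but a small rebound on release cannot be ruled out.
- **Loaf outline:** My final automatic outline of the loaf in the bay also picked up bin pixels, at 139 × 172 mm. I judged its position from the picture and the release pose instead.

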